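Shut and bolt the weight case

TASK

Two identical low grey cases stand open on the bench: one holds three weights, the other is empty. Using the fingertips only to push, swing the lid of the case with the weights fully shut, and then push the finger tab of that case's slide bolt across to the left until the bolt is fully home in the lid's staple. Grasp and lift nothing, leave the weights standing where they are in their case, leave the empty case open as it is, and do not disturb the other things on the bench.

Things in the scene. Friction and masses are not known exactly. Their poses are not given: they have to be found in the camera images.
- weights_case: Low grey steel case, 100 mm deep (its x), 170 mm wide (y), rim 55 mm high, walls 4 mm, fixed to the bench. Origin: centre of its underside; +x to the far, hinged side, -x to the front with the bolt, +y to its left. Lid hinge line along y at (0.050, 0, 0.055) in this frame. This is the case that holds the three weights.
- spare_case: Low grey steel case, 100 mm deep (its x), 170 mm wide (y), rim 55 mm high, walls 4 mm, fixed to the bench. Origin: centre of its underside; +x to the far, hinged side, -x to the front with the bolt, +y to its left. Lid hinge line along y at (0.050, 0, 0.055) in this frame. The other, identical case, which is empty.
- weights_lid (a joint): Lid of the case with the weights. 0 = shut flat on the rim, 1.57 = upright, 1.9 = leaning right back. Plate 104 mm long, 174 mm wide, 8 mm thick; shut, its outer face is 63 mm above the bench. Stiff friction hinge: the lid stays at any angle where it is left and does not fall (3 to 5 N near its free edge moves it), so push it all the way down.
- weights_bolt (a joint): Bolt of the case with the weights: slides along the case's +y, in m: 0 = drawn back, 0.035 = home (end stop), its bar through the lid's staple. It stays where left (friction 2 N). Bar 40 mm above the bench on the case's front, between two brackets, up to 48 mm high, 16 mm out from the face, at case y = -0.076 and -0.008.
- weights_lid_edge (a point): Middle of the free edge of the lid's outer face: 102 mm from the hinge line, on the face that is on top when the lid is shut and looks away from the robot when the lid stands open. 
- weights_bolt_tab (a point): Top centre of the bolt's upright finger tab: steel plate 26 mm (case x) by 6 mm thick (case y), top 83 mm above the bench, at case x = -0.065, case y = -0.055 (bolt at 0) to -0.020 (home). Fingertips 55 to 75 mm above the bench clear the brackets and push on its -y face.
- spare_lid_edge (a point): The same point on the lid of the empty case, which stands open.
- spare_bolt (a joint): Bolt of the empty case, drawn back: 0 to 0.035 m as on the other case.
- weight_1: Largest tan weight, 38 mm wide, 36 mm high, standing loose on the case's floor, clear below the lid. Origin: centre of its underside.
- weight_2: Middle weight, in the same case, 28 mm wide, 26 mm high. Origin: centre of its underside.
- weight_3: Smallest weight, in the same case, 22 mm wide, 21 mm high. Origin: centre of its underside.
- tin_left: Open tin, 70 mm across, 78 mm high, loose, to the left. Origin: centre of its underside.
- tin_right: A like tin to the right.
- tin_far: A like tin at the back.
- amber_bottle: Amber bottle, 68 mm across, 186 mm high, loose, at the left. Origin: centre of its underside.
- steel_block: Small steel block, 44 x 44 x 42 mm, loose, at the right.
- marker: Marker pen, 14 mm thick, 130 mm long, lying in the gap between the cases.
- impact_tester: Fixed tripod stand, about 200 mm across its feet, carrying an upright tube 65 mm thick and 815 mm tall, at the back right. Arm and gripper must go round it. Origin: on the bench, 20 mm behind the tube's axis.
- tape: Roll of masking tape, 80 mm across, 19 mm high, lying at the front right.
Things that resemble listed ones, but are neither listed nor needed, are in the scene too. What is shaped like the weights_case but turquoise is not meant.

How it is judged:
By the outcome, as a careful person would: the job done as asked, in the order asked, and still so for the second after the job is handed in, with the robot touching nothing.
It also fails if it takes over 48 s, if anything falls off the work surface, if the arm or the gripper's body presses on something with over 40 N, if the wrist force passes 120 N, or if a joint passes its speed limit or range.

ROBOT

A 6-joint arm with a two-finger parallel gripper is mounted at the origin on a cart in front of the work surface, level with it; the furniture and walls round the work are solid. World frame = base frame: x ahead of the robot, y to its left, z up, the work surface at z = 0. Lengths are in m, angles in rad, forces in N, time in s.
With the tool pointing down it reaches from about 0.375 to 0.925 m from the base axis. Payload 5.7 kg.
Tool frame: the origin (TCP) lies midway between the tips of the shut fingers; the grasp point (between the pads) lies 19 mm behind it; z points along the fingers, y is the line along which they close (so a half turn about z gives the same grasp; the last joint's range is limited). The gripper opens to 88 mm and grips with 3 to 60 N. Pads are 20 mm wide; open, the fingers measure 115 mm over their backs; the gripper's body (75 mm by 178 mm) begins 61 mm behind the grasp point.
Start: joints at [-1.437, 0.359, 1.51, -0, 1.272, -0.115], TCP at [0.148, -0.581, 0.223] pointing down, gripper open.
Joint ranges: [-2.97, 2.97], [-1.01, 2.36], [0.21, 2.38], [-0.96, 4.11], [0.2, 2.71], [-2.98, 2.98]. Speed limits (rad/s): [2.39, 2.39, 3.14, 3.14, 3.14, 3.14].

INTERFACE

Orientations are given as a unit quaternion [w, x, y, z].
In Python, from station import r gives the robot as it stands. Calls block until the motion is done:
- r.goto(position, orientation): joint-space move of the TCP to a pose.
- r.move_l(position, orientation=None, speed=0.15): straight line of the TCP; orientation=None keeps the orientation; speed is the mean speed in m/s.
- r.movej(angles): joint-space move.
- r.gripper_to(opening, newtons=None): opening from 0.0 (shut) to 1.0 (fully open); newtons is the grip in N (None keeps the last); returns when the fingers have stopped.
- r.sleep(seconds).
- r.ik(position, orientation): joint angles nearest the present ones, or None.
- r.state(): the state.
- r.grab_frame(name): name is "scene" or "top" or "wrist"; returns a dict with "frame" (400x640x3 uint8, red, green, blue), "fov_y" (degrees; the focal length in pixels is half the picture's height over the tangent of half this angle, whatever the lens; pixels are square), "cx", "cy" (the principal point, pixels), "rvec" (rotation vector, rad) and "tvec" (3), from world to camera coordinates, as OpenCV has them. Camera axes: x right, y down, z forward; pixel columns grow to the right and rows downward; lengths in m; the calibration is good to about 2 mm. A picture is of the moment at which its call begins. There is no depth.
A pose or a line that the arm cannot do raises r.IKError and nothing moves.
- r.sign_off(): hands the job in; it is judged then, once.
The state is a dict: "t": time; "qpos": joint angles; "qvel": joint speeds; "joint_torque": joint torques, N m; "position": TCP position; "eef_rot": TCP orientation; "contact_force": force on the tool from outside, world axes, zero at the start; "moment": the same for the moment, N m; "finger_gap": opening from 0.0 (shut) to 1.0 (fully open); "grip_force": force on a finger pad.
Only numpy, scipy, OpenCV 4.12 (cv2) and the standard library are available. Lean on these libraries where they do the work, as an engineer would, in place of code of your own. Each camera call takes 0.05 s, during which the arm holds its last target. There are 200 camera calls.

## Working session

There is one attempt and no reset: what is moved stays moved. The work goes in short steps, each a Python script; the robot and the scene stay as the last script left them, time stands still between calls to the robot, and variables do not carry over. Pictures are saved under pics/ and viewed, at most 10 in all, crops included, and the job is handed in when it is done.

```bash
mkdir -p pics; python3 - <<'E'
from station import r
import cv2,json
for n in("scene","top"):
    f=r.grab_frame(n); cv2.imwrite(f"pics/{n}0.png",f["frame"][:,:,::-1])
    print(n,f["fov_y"],f["cx"],f["cy"],f["rvec"],f["tvec"])
s=r.state();print(s["t"],s["eef_rot"],s["position"])
E
```

```text
scene 45.189807121412414 323.1644279129002 206.3805480543664 [ 0.88189814 -2.25453773  1.29555843] [0.43069355 0.22663242 1.21572261]
top 56.87684373782451 319.40464576908624 199.37330899298448 [ 2.19478664 -2.1784192   0.11640975] [0.03835627 0.53616966 1.10186933]
0.1 [-7.90251238e-04  9.92271651e-01  1.24082015e-01 -1.48161140e-05] [ 0.14766339 -0.58093622  0.22191706]
```

View pics/scene0.png

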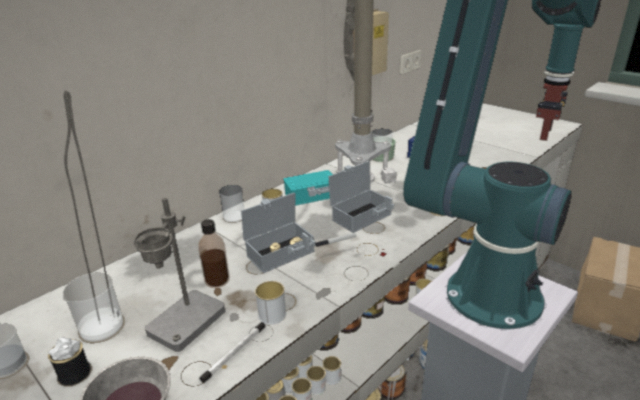

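View pics/top0.png

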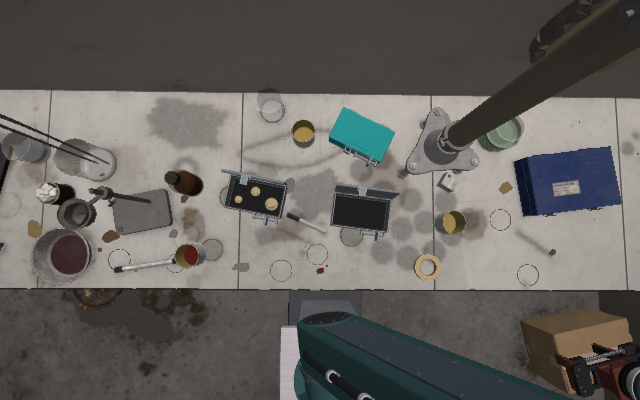

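Two grey cases show in the top picture. The one at (257,197) has three tan weights in it and is the one meant. The other, at (361,211), is empty, and the turquoise box at (362,135) is a decoy. I'll confirm this in an enlarged crop.

```bash
python3 - <<'E'
import cv2
a=cv2.imread("pics/top0.png")[160:235,205:305]; cv2.imwrite("pics/topc.png",cv2.resize(a,None,fx=8,fy=8,interpolation=cv2.INTER_CUBIC))
a=cv2.imread("pics/scene0.png")[185:280,230:330]; cv2.imwrite("pics/scenec.png",cv2.resize(a,None,fx=6,fy=6,interpolation=cv2.INTER_CUBIC))
E
```

```text
(no output)
```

View pics/topc.png

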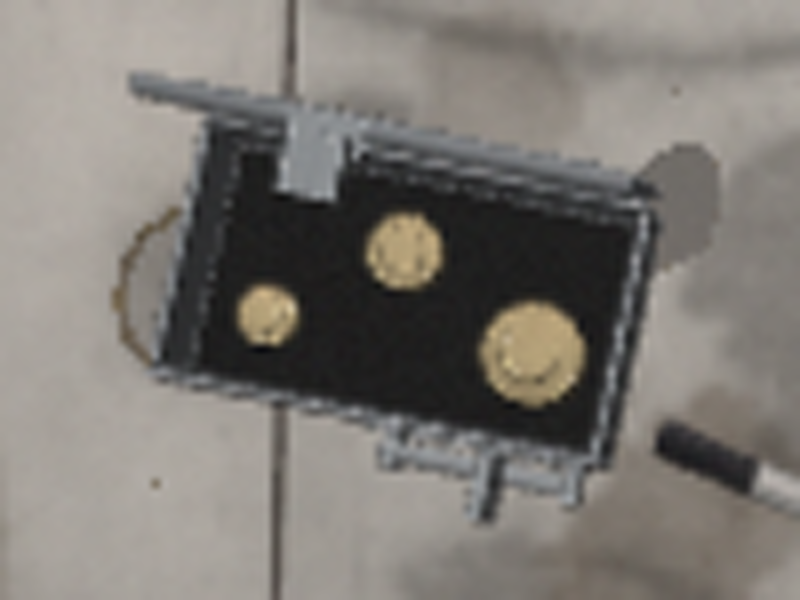

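View pics/scenec.png

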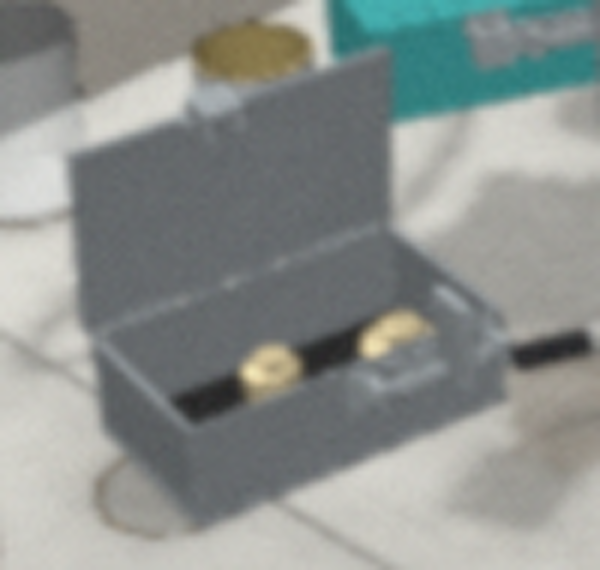

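The left case holds the three weights. Its rim corners are in the top crop at (158,372), (605,465), (208,125) and (655,205). The tab is at about (487,488), drawn back to the right, and the lid is about upright. Next I'll fit its pose.

```bash
cat > h.py <<'E'
import numpy as np,cv2
from station import r
def K(f):
    F=200/np.tan(np.radians(f["fov_y"]/2)); return np.array([[F,0,f["cx"]],[0,F,f["cy"]],[0,0,1]])
def proj(f,P): return cv2.projectPoints(np.array(P,float).reshape(-1,3),np.array(f["rvec"]),np.array(f["tvec"]),K(f),None)[0][:,0]
def c2w(p,P):
    c,s=np.cos(p[2]),np.sin(p[2]); P=np.atleast_2d(np.array(P,float)); return np.c_[p[0]+c*P[:,0]-s*P[:,1],p[1]+s*P[:,0]+c*P[:,1],P[:,2]]
E
python3 - <<'E'
from h import *
from scipy.optimize import least_squares
T,S=r.grab_frame("top"),r.grab_frame("scene")
tc=lambda a:(np.array(a)+.5)/8-.5+[205,160]
sc=lambda a:(np.array(a)+.5)/6-.5+[230,185]
def lid(th,l,t,y): return [.05-l*np.cos(th)+t*np.sin(th),y,.055+l*np.sin(th)+t*np.cos(th)]
tp=tc([(158,375),(605,465),(208,122),(655,205),(487,488)]);tP=[(-.05,.085,.055),(-.05,-.085,.055),(.05,.085,.055),(.05,-.085,.055),(-.065,-.055,.083)]
sp=sc([(195,432),(505,345),(388,232),(200,527),(505,402)]);sP=[(-.05,.085,.055),(-.05,-.085,.055),(.05,-.085,.055),(-.05,.085,0),(-.05,-.085,0)]
sl=sc([(72,157),(388,50)])
def res(p):
    L=[lid(p[3],.104,0,.087),lid(p[3],.104,0,-.087)]
    return np.r_[(proj(T,c2w(p,tP))-tp).ravel(),(proj(S,c2w(p,sP))-sp).ravel(),(proj(S,c2w(p,L))-sl).ravel()]
for x0 in([.65,.1,-.2,1.6],):
    o=least_squares(res,x0,loss='soft_l1');print(o.x,o.cost);print(res(o.x).reshape(-1,2).round(1).tolist())
def bp(u,f,z):
    R=cv2.Rodrigues(np.array(f["rvec"]))[0];C=-R.T@np.array(f["tvec"]);d=R.T@np.linalg.inv(K(f))@[*u,1];return (C+d*(z-C[2])/d[2]).round(3)
print("tins etc",bp((303,130),T,.078),bp((270,100),T,.078),bp((362,135),T,.06),bp((185,183),T,.1),bp((172,178),T,.186))
print("spare lid",bp((337,186),T,.157),bp((395,192),T,.157),"marker",bp((288,214),T,.01),bp((327,233),T,.01))
print("stand",bp((440,145),T,.05),bp((438,110),T,.05),bp((403,175),T,.05))
E
```

```text
[ 0.54239375  0.2351428  -0.19078497  1.47118548] 11.976798282757029
[[-2.0, 0.1], [-1.1, 0.3], [-0.8, -1.3], [-0.4, -0.3], [1.4, 0.2], [-0.4, 0.2], [-0.1, -6.4], [0.6, -2.0], [0.5, 0.7], [0.5, -0.2], [-0.1, -0.1], [1.2, -0.9]]
tins etc [0.735 0.093 0.078] [0.825 0.191 0.078] [ 0.727 -0.083  0.06 ] [0.572 0.424 0.1  ] [0.574 0.428 0.186]
spare lid [ 0.561 -0.002  0.157] [ 0.546 -0.159  0.157] marker [0.491 0.138 0.01 ] [0.434 0.018 0.01 ]
stand [ 0.702 -0.321  0.05 ] [ 0.811 -0.318  0.05 ] [ 0.609 -0.208  0.05 ]
```

```bash
cat >> h.py <<'E'
CP=[.5424,.2351,-.1908]
def q(psi): return [0,np.cos(psi/2),np.sin(psi/2),0]
def st():
    s=r.state(); print(round(s["t"],2),np.round(s["position"],4),"F",np.round(s["contact_force"],1)); return s
def save(n,name,box=None,k=1):
    f=r.grab_frame(n); a=f["frame"][:,:,::-1]
    if box: a=a[box[1]:box[3],box[0]:box[2]]
    cv2.imwrite(f"pics/{name}.png",cv2.resize(a,None,fx=k,fy=k,interpolation=cv2.INTER_CUBIC)); return f
E
python3 - <<'E'
from h import *
r.gripper_to(0.0)
r.goto([.42,-.2,.32],q(CP[2])); st()
r.goto([.44,.21,.33],q(CP[2])); st()
f=save("wrist","w1"); print(proj(f,c2w(CP,[(-.05,.085,.055),(-.05,-.085,.055),(.05,.085,.055),(.05,-.085,.055),(-.065,-.055,.083)])).round(0))
E
```

```text
3.28 [ 0.4199 -0.2006  0.3198] F [-0.3  0.5  0.2]
4.8 [0.4404 0.2091 0.3299] F [ 0.2 -0.3  0.2]
[[216. 130.]
 [351. 130.]
 [209.  44.]
 [353.  44.]
 [328. 144.]]
```

View pics/w1.png

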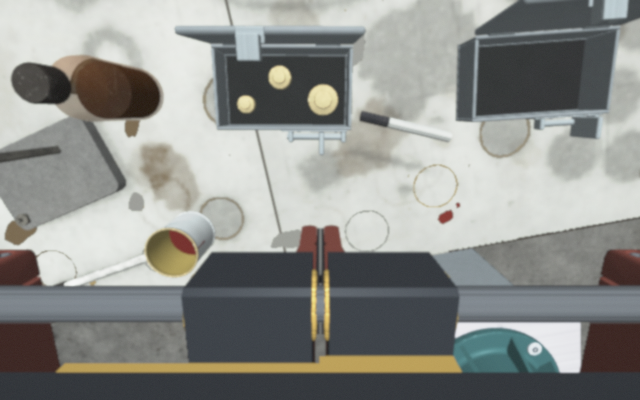

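The wrist view matches the fitted pose: front rim corners at (216,130) and (350,130). The tab is at (322,143). Next I'll reach behind the lid and swing it down.

```bash
python3 - <<'E'
from h import *
Q=q(CP[2])
W=lambda x,y,z:c2w(CP,[x,y,z])[0]
r.move_l(W(.10,-.01,.26),Q,.25); r.move_l(W(.095,-.01,.13),Q,.2); st()
for th in np.arange(1.65,-.01,-.15):
    th=max(th,0); l=.086
    x=.05-l*np.cos(th)+.008*np.sin(th)+.010; z=.055+l*np.sin(th)+.008*np.cos(th)
    r.move_l(W(x,-.01,z),Q,.12); s=st()
    if np.linalg.norm(s["contact_force"])>35: print("STOP");break
E
```

```text
6.64 [0.6345 0.2076 0.1315] F [ 0.2 -0.  -0.7]
6.98 [0.6143 0.2115 0.1418] F [-0.   1.  -0.3]
7.24 [0.6011 0.2136 0.1415] F [ 0.6  0.3 -0.5]
7.5 [0.5886 0.216  0.1406] F [-0.8 -1.   0.4]
7.76 [0.5759 0.2184 0.1379] F [-0.2 -0.1 -0.1]
8.02 [0.5637 0.2207 0.1333] F [0.4 0.4 1.4]
8.28 [0.5524 0.2228 0.127 ] F [ 0.5  0.3 -0.3]
8.53 [0.5423 0.2247 0.1191] F [-0.   0.6 -0. ]
8.79 [0.5334 0.2264 0.1098] F [-0.  -0.3 -0.1]
9.05 [0.5263 0.2278 0.0994] F [-0.2  0.   0.3]
9.31 [0.5206 0.2289 0.0879] F [ 0.4  0.5 -1. ]
9.57 [0.5167 0.2296 0.0757] F [ 0.8 -0.2 -0.4]
9.82 [0.5156 0.2303 0.0634] F [-0.9  1.2  0. ]
```

```bash
python3 - <<'E'
from h import *
Q=q(CP[2])
W=lambda x,y,z:c2w(CP,[x,y,z])[0]
for z in (.061,.059,.057,.055):
    r.move_l(W(-.028,-.01,z),Q,.03); s=st()
    if s["contact_force"][2]>12: break
f=save("scene","s2",(210,150,350,280),5)
E
```

```text
10.07 [0.5154 0.2303 0.0632] F [ 0.9 -3.5 14. ]
```

View pics/s2.png

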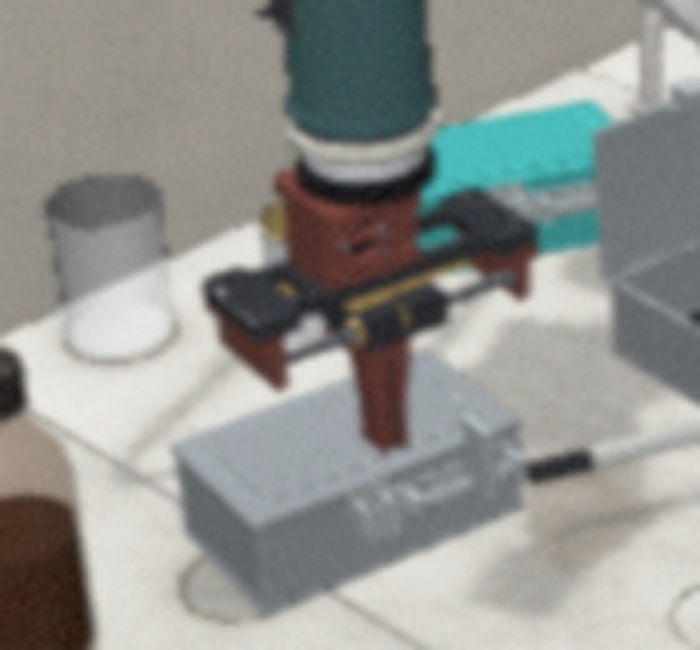

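The lid is flat on the rim: the tip stopped at z = 0.063 with 14 N. Now the bolt.

```bash
python3 - <<'E'
from h import *
Q=q(CP[2])
W=lambda x,y,z:c2w(CP,[x,y,z])[0]
c=lambda s:np.round(np.array([[np.cos(CP[2]),np.sin(CP[2])],[-np.sin(CP[2]),np.cos(CP[2])]])@(np.array(s["position"])[:2]-CP[:2]),4)
r.move_l(W(-.028,-.01,.12),Q,.2); r.move_l(W(-.069,-.10,.12),Q,.2); r.move_l(W(-.069,-.10,.066),Q,.1); st()
for y in np.r_[-.08,-.07,-.06,-.05,-.045,np.arange(-.042,-.024,.002)]:
    r.move_l(W(-.069,y,.066),Q,.05); s=st(); print(round(y,3),c(s))
    if np.linalg.norm(s["contact_force"])>14: print("stop");break
save("scene","s3",(210,150,350,280),5)
E
```

```text
11.9 [0.4562 0.1504 0.0661] F [0.4 0.2 0.5]
12.45 [0.4595 0.1699 0.0661] F [0.4 0.1 0. ]
-0.08 [-0.069  -0.0797]
12.8 [0.4615 0.1797 0.066 ] F [-0.3 -1.   0.3]
-0.07 [-0.0689 -0.0697]
13.15 [0.4634 0.1896 0.066 ] F [ 0.3 -0.9 -0.3]
-0.06 [-0.0689 -0.0597]
13.5 [0.4653 0.1995 0.066 ] F [-0.7  0.9  1.2]
-0.05 [-0.069  -0.0496]
13.75 [0.4663 0.2044 0.066 ] F [0.  0.9 0.3]
-0.045 [-0.0689 -0.0446]
14.0 [0.4668 0.2071 0.066 ] F [-0.5 -0.7 -0.1]
-0.042 [-0.069  -0.0418]
14.25 [0.4671 0.209  0.066 ] F [-0.2 -1.1 -0. ]
-0.04 [-0.069  -0.0399]
14.5 [0.4675 0.211  0.066 ] F [-0.2 -2.   1.2]
-0.038 [-0.069  -0.0379]
14.75 [0.4679 0.213  0.066 ] F [ 0.7 -1.8  0.6]
-0.036 [-0.069  -0.0359]
15.0 [0.4683 0.215  0.066 ] F [ 0.8 -1.4 -0.4]
-0.034 [-0.069  -0.0338]
15.25 [0.4686 0.217  0.066 ] F [ 1.4 -0.9 -0.6]
-0.032 [-0.069  -0.0318]
15.5 [0.4687 0.2179 0.066 ] F [-0.7 -5.8  2.1]
-0.03 [-0.0691 -0.0308]
15.75 [0.4688 0.2182 0.066 ] F [  0.4 -13.    5.2]
-0.028 [-0.0691 -0.0306]
16.0 [0.4687 0.2184 0.066 ] F [ -0.4 -20.6   7.9]
-0.026 [-0.0692 -0.0304]
stop
```

View pics/s3.png

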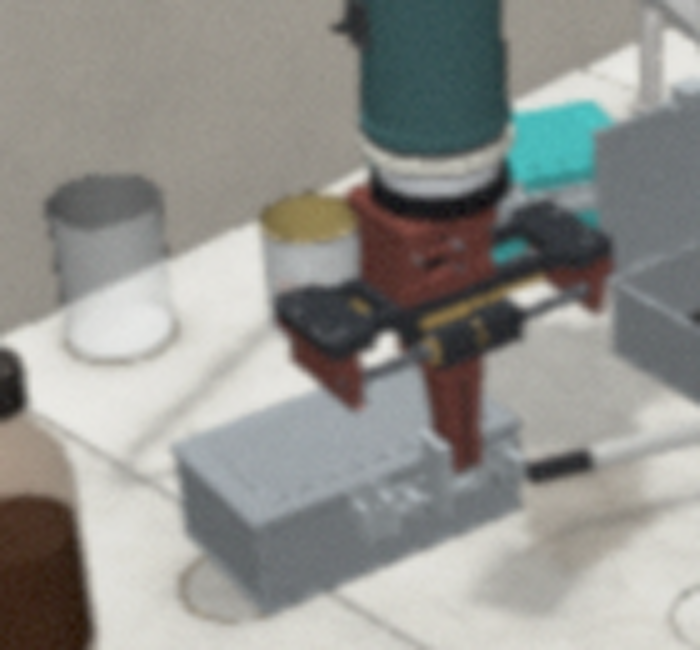

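```bash
python3 - <<'E'
from h import *
Q=q(CP[2])
W=lambda x,y,z:c2w(CP,[x,y,z])[0]
r.move_l(W(-.069,-.06,.066),Q,.1); r.move_l(W(-.069,-.06,.15),Q,.2)
r.move_l([.44,.21,.33],Q,.25);st()
f=save("wrist","w3",(170,20,400,180),3.4)
for b in(0,.035): print(proj(f,c2w(CP,[-.065,-.055+b,.083])))
E
```

```text
17.99 [0.4391 0.2096 0.328 ] F [ 0.  -0.5 -0.8]
[[327.59209912 142.04510039]]
[[297.93411497 142.04157032]]
```

View pics/w3.png

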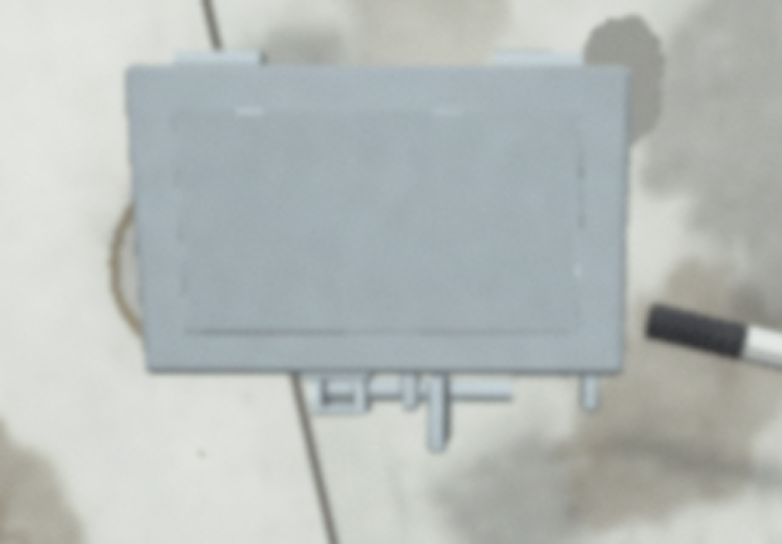

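The tab is now at (299,142) in wrist pixels, where I predicted (298,142) for home. The bar passes through the staple, the push ended on a hard stop, and the lid is flat. I'll hand it in.

```bash
python3 -c "
from station import r
print(r.sign_off())"
```

```text
the job is handed in; nothing more can be done
None
```

I pushed the lid of the weights case fully shut, then slid its bolt left through the staple to a hard stop, with the tab within about 1 mm of where home should be. I handed the job in with the arm clear, shortly after 18 s of the 48 s; nothing else was touched as far as I could tell, though I took no final full-bench picture.

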